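Seat a juice tub's cover evenly with its four locking knobs

ROBOT

A 6-joint arm with a two-finger parallel gripper is mounted at the origin on the work surface. World frame = base frame: x ahead of the robot, y to its left, z up, the work surface at z = 0. Lengths are in m, angles in rad, forces in N, time in s.
With the tool pointing down it reaches from about 0.325 to 0.9 m from the base axis. Payload 6.1 kg.
Tool frame: the origin (TCP) lies midway between the tips of the shut fingers; the grasp point (between the pads) lies manip.grip_depth behind it (manip.grip_depth is the distance from the TCP to the grasp point, in m); z points along the fingers, y is the line along which they close (so a half turn about z gives the same grasp; the last joint's range is limited). The gripper opens to 85 mm and grips with 20 to 120 N. Pads are 22 mm wide; open, the fingers measure 114 mm over their backs; the gripper's body (76 mm by 85 mm) begins 54 mm behind the grasp point. The pads swing forward as they close: fully open they stand 13 mm farther back than shut.
Start: joints at [-1.448, 0.22, 1.526, -0, 1.395, -0.126], TCP at [0.154, -0.606, 0.231] pointing down, gripper open.
Joint ranges: [-2.98, 2.98], [-0.91, 2.08], [0.09, 2.57], [-1.24, 4.39], [0.2, 2.65], [-2.68, 2.68]. Speed limits (rad/s): [2.57, 2.57, 3.01, 3.14, 3.14, 3.14].

INTERFACE

Orientations are given as a 3x3 rotation matrix whose columns are the frame's x, y, z axes.
In Python, from rig import monitor, optics, ticket, manip gives the robot as it stands.
- The arm moves only by the tool carry_out, never from a script. Its argument "moves" is a list of rows, each a list of 6 numbers: the shift along the tool's x, y, z in cm, then the turn, a rotation vector about the tool's x, y, z in rad. A call has 1 to 12 rows; each row shifts and turns the commanded pose from where the row before left it, along the tool's axes as they then stand; what a row does not reach is not made up. A row lasts 1/8 s, in which the tool goes at most 62.5 mm and 10.7 degrees, less where a joint would pass 70% of its speed; a pose out of reach is approached as far as the arm can. A call with a gripper value outside its range is refused whole. "claw" is the finger opening in cm, from 0 to 8.54, set as the call begins (left out, the last holds). The fingers move at their own pace and stop on an object; "squeeze" is the grip in N (left out, the last holds). Time passes only in rows, so rows that do not move let the fingers close. It gives the time, the measured TCP pose, the force, the opening and the grip force at its end, in the units of the state.
- monitor.state(): the state, without advancing time (a new reading comes with each control period).
- optics.capture(name): name is "side" or "top" or "wrist"; returns a dict with "frame" (480x640x3 uint8, blue, green, red), "mtx" (3x3 intrinsics, pixels), "pose" (4x4, takes a point from camera to world coordinates). Camera axes: x right, y up, looking along -z (the intrinsics and any distortion apply to the point x, -y, -z); pixel columns grow to the right and rows downward; lengths in m; the calibration is good to about 2 mm. A picture is of the moment at which its call begins. There is no depth.
- ticket.finish_job(): hands the job in; it is judged then, once.
The state is a dict: "time": time; "joint_pos": joint angles; "joint_velocities": joint speeds; "tau": joint torques, N m; "ee_pos": TCP position; "tcp_rot": TCP orientation; "contact_force": force on the tool from outside, world axes, zero at the start; "moment": the same for the moment, N m; "gripper_width": finger opening in m; "finger_force": force on a finger pad.
Only numpy, scipy, OpenCV 4.12 (cv2) and the standard library are available. Lean on these libraries where they do the work, as an engineer would, in place of code of your own. Each camera call takes 0.05 s, during which the arm holds its last target. There are 200 camera calls.

TASK

Fasten the cover of the round steel juice tub evenly, by pushing down its four locking knobs crisscross in two passes. First push each only half-way, until the yellow ring on its rod meets the cover: the red knob, then the black one straight across from it, then the two at the sides in either order. Then go round again in the same order, pushing each fully home.

Things in the scene. Friction and masses are not known exactly. Their poses are not given: they have to be found in the camera images.
- red_top (a point): Centre of the flat top of the only red locking knob: a round cap 36 mm across, 22 mm high, on a 12 mm steel rod that slides straight down 40 mm into the level cover (top at z = 0.112 m) of a round steel tub 226 mm across. All four knobs are alike: cap top at z = 0.170 to 0.174 m at the start, 0.154 m half-way (yellow ring at the cover), 0.134 m fully home (cap on the cover).
- across_top (a point): Centre of the flat top of the black knob straight across the cover (170 mm) from the red one. A knob resists the push with about 8 N, stays at the depth where it is left and does not spring back; fully home it meets a hard stop.
- side_a_top (a point): Centre of the flat top of one of the two black side knobs. The four knobs stand evenly on a circle of radius 85 mm, each 120 mm from its neighbours; the tub cannot move and may be turned any way.
- side_b_top (a point): Centre of the flat top of the other black side knob, straight across from the first side knob. Besides the knobs nothing on the cover stands higher than 10 mm; things near the tub are at most 170 mm high.
Not all that is in view belongs to the job. What is meant by the part that bears red_top is not pink or purple, and is the larger of those in its own colour.

How it is judged:
On the way, in this order (a step that is already met when the one before it is completed fails the run):
1. the red knob is half-way down (within 10 mm), the other three still up (height (world z) of red_top between 0.144 and 0.164 m and height (world z) of each of across_top, side_a_top, side_b_top above 0.164 m), for 0.2 s.
2. the knob across from it is half-way down too, the side knobs still up (height (world z) of red_top between 0.144 and 0.164 m and height (world z) of across_top between 0.144 and 0.164 m and height (world z) of each of side_a_top, side_b_top above 0.164 m), for 0.2 s.
3. all four knobs are half-way down (height (world z) of red_top between 0.144 and 0.164 m and height (world z) of across_top between 0.144 and 0.164 m and height (world z) of side_a_top between 0.144 and 0.164 m and height (world z) of side_b_top between 0.144 and 0.164 m), for 0.2 s.
4. the red knob is home, the other three still half-way (height (world z) of red_top below 0.14 m and height (world z) of across_top between 0.144 and 0.164 m and height (world z) of side_a_top between 0.144 and 0.164 m and height (world z) of side_b_top between 0.144 and 0.164 m), for 0.2 s.
5. the knob across is home too, the side knobs still half-way (height (world z) of each of red_top, across_top below 0.14 m and height (world z) of side_a_top between 0.144 and 0.164 m and height (world z) of side_b_top between 0.144 and 0.164 m), for 0.2 s.
At the end, for the whole second after the job is handed in: All four knobs are pushed home: each cap's top less than 6 mm above its lowest place (z below 0.140 m) (height (world z) of each of red_top, across_top, side_a_top, side_b_top below 0.14 m); the robot touches nothing.
It also fails if it takes over 58 s, if anything falls off the work surface, if the arm or the gripper's body presses on something with over 40 N, if the wrist force passes 120 N, or if a joint passes its speed limit or range.

## Working session

There is one attempt and no reset: what is moved stays moved. The work goes in short steps, Python scripts to look and compute and a tool call to move; the robot and the scene stay as the last step left them, time stands still between calls to the robot, and variables do not carry over. Pictures are saved under pics/ and viewed, at most 10 in all, crops included, and the job is handed in when it is done.

Besides the shell and the picture viewer there is one more tool, called after "Call:" by a JSON object that holds its "method" and its "body", one argument or row to a line. carry_out: Moves the arm, as the interface text tells. Its arguments: {"type":"object","properties":{"moves":{"type":"array","items":{"type":"array","items":{"type":"number"}}},"claw":{"type":"number"},"squeeze":{"type":"number"}},"required":["moves"]}

```bash
mkdir -p pics; python3 - <<'E'
from rig import monitor, optics, manip
import cv2,numpy as np,pickle
s=monitor.state(); print(s['time'],s['ee_pos'],s['tcp_rot'],s['gripper_width'],manip.grip_depth)
for n in('top','side'):
    c=optics.capture(n); pickle.dump(c,open(f'{n}0.pkl','wb')); cv2.imwrite(f'pics/{n}0.png',c['frame']); print(n,c['mtx'],c['pose'],[k for k in c])
E
```

```text
0.0 [ 0.15381639 -0.60515188  0.23016824] [[ 9.69210698e-01  2.46232745e-01 -2.41120599e-04]
 [ 2.46232739e-01 -9.69208764e-01  1.95169183e-03]
 [ 2.46874238e-04 -1.95097238e-03 -9.99998066e-01]] 0.08509516159474972 0.0187
top [[466.16269529   0.         315.97204096]
 [  0.         466.16269529 239.79686927]
 [  0.           0.           1.        ]] [[ 0.01525679  0.98475599 -0.17327111  0.36859287]
 [-0.9998036   0.01721694  0.00981519 -0.05944587]
 [ 0.01264877  0.17308733  0.98482526  0.98869942]
 [ 0.          0.          0.          1.        ]] ['frame', 'mtx', 'pose']
side [[486.7104016    0.         326.33659755]
 [  0.         486.7104016  229.09232583]
 [  0.           0.           1.        ]] [[ 0.97546867  0.15273643 -0.1585322   0.36450472]
 [-0.21948251  0.73032944 -0.64687428 -0.66927867]
 [ 0.01697947  0.66580064  0.74593646  0.84961155]
 [ 0.          0.          0.          1.        ]] ['frame', 'mtx', 'pose']
```

View pics/top0.png

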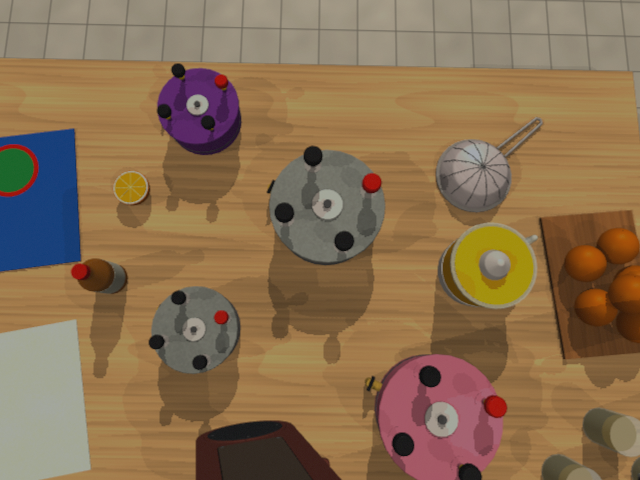

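View pics/side0.png

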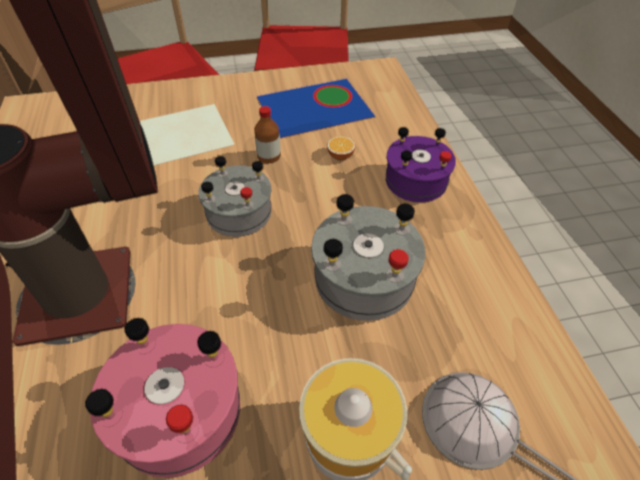

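The target is the larger grey tub. In the top view its centre is at (327,205), with red at (372,183), across at (285,212), and the sides at (313,156) and (344,241). In the side view red is at (398,259), across at (345,203), and the sides at (405,212) and (333,248).

```bash
cat > h.py <<'E'
import cv2,numpy as np
def cap(c,seed,red,r=16):
    f=c['frame'].astype(int); b,g,R=f[...,0],f[...,1],f[...,2]
    m=((R>110)&(g<70)&(b<70)) if red else (f.max(2)<45)
    w=np.zeros(m.shape,np.uint8); cv2.circle(w,seed,r,1,-1)
    n,l,st,ce=cv2.connectedComponentsWithStats((m&(w>0)).astype(np.uint8))
    i=1+np.argmax(st[1:,4]); return ce[i],st[i]
def ray(c,p,z):
    K,T=c['mtx'],c['pose']
    d=T[:3,:3]@(np.array([1,-1,-1])*(np.linalg.inv(K)@[p[0],p[1],1])); o=T[:3,3]
    return (o+d*(z-o[2])/d[2])[:2]
E
python3 - <<'E'
from h import *; import pickle
S={'top':[(372,183),(285,212),(313,156),(344,241)],'side':[(398,259),(345,203),(405,212),(333,248)]}
for n,ss in S.items():
    c=pickle.load(open(n+'0.pkl','rb')); P=[]
    for i,s in enumerate(ss):
        p,st=cap(c,s,i==0); q=ray(c,p,.165); P.append(q); print(n,p.round(1),st,q.round(4))
    P=np.array(P); print(P.mean(0),[np.linalg.norm(P[a]-P[b]).round(4) for a,b in((0,1),(2,3),(0,2),(1,3))])
E
```

```text
top [371.8 181.2] [363 173  19  17 246] [ 0.6246 -0.1686]
top [283.8 212.4] [275 203  19  20 284] [ 0.5629 -0.0087]
top [312.5 155.8] [304 147  18  19 280] [ 0.6714 -0.0589]
top [343.7 240.7] [335 232  19  19 285] [ 0.5127 -0.1174]
[ 0.5929055  -0.08839852] [np.float64(0.1714), np.float64(0.1692), np.float64(0.1193), np.float64(0.1198)]
side [398.8 257.6] [389 250  19  19 241] [ 0.6224 -0.1692]
side [344.8 202.4] [337 195  16  16 200] [ 0.5614 -0.0139]
side [404.7 211.9] [397 204  16  17 217] [ 0.6698 -0.063 ]
side [332.6 248. ] [324 240  18  18 256] [ 0.5111 -0.123 ]
[ 0.59117615 -0.09225073] [np.float64(0.1669), np.float64(0.1697), np.float64(0.1164), np.float64(0.1201)]
```

Call:
{"method": "carry_out", "body": {
  "moves": [
    [4.68,-2.56,0,0,0,0],
    [4.68,-2.56,0,0,0,0],
    [4.68,-2.56,0,0,0,0],
    [4.68,-2.56,0,0,0,0],
    [4.68,-2.56,0,0,0,0],
    [4.68,-2.56,0,0,0,0],
    [4.68,-2.56,0,0,0,0],
    [4.68,-2.56,0,0,0,0],
    [4.68,-2.56,0,0,0,0],
    [4.68,-2.56,0,0,0,0],
    [4.68,-2.56,0,0,0,0],
    [0,0,0,0,0,0]
  ],
  "claw": 0
}}

```text
time: 1.6
ee_pos: [0.5852, -0.2029, 0.2305]
tcp_rot: [[0.968, 0.251, -0.001], [0.251, -0.968, 0.001], [-0.0, -0.001, -1.0]]
contact_force: [0.5, -0.3, 0.5]
gripper_width: -0.0001
finger_force: 0.0
```

Call:
{"method": "carry_out", "body": {
  "moves": [
    [4.5,-2.3,0,0,0,0],
    [0,0,2,0,0,0],
    [0,0,2,0,0,0],
    [0,0,0,0,0,0],
    [0,0,0,0,0,0]
  ]
}}

```text
time: 2.22
ee_pos: [0.6208, -0.1736, 0.1913]
tcp_rot: [[0.97, 0.245, -0.0], [0.245, -0.97, 0.0], [-0.0, -0.0, -1.0]]
contact_force: [1.0, -0.1, 0.4]
gripper_width: -0.0001
finger_force: 0.0
```

```bash
python3 - <<'E'
from rig import optics,monitor
import cv2,numpy as np
print(monitor.state()['ee_pos'])
a=optics.capture('side'); b=optics.capture('wrist')
A=cv2.resize(a['frame'][150:330,280:480],(400,360)); B=cv2.resize(b['frame'],(400,300))
B=cv2.copyMakeBorder(B,0,60,0,0,0); cv2.imwrite('pics/1.png',np.hstack([A,B]))
E
```

```text
[ 0.62083381 -0.17363412  0.19128331]
```

View pics/1.png

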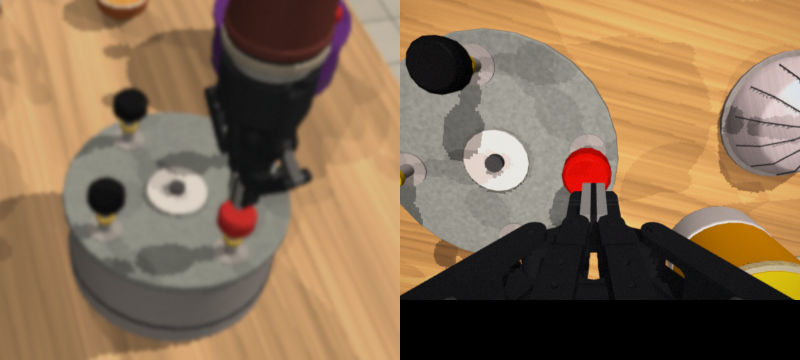

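The fingertips are just above the red cap, at about (595,185) in the wrist half, and a few mm to the right of its centre. I'll shift 4 mm and push.

Call:
{"method": "carry_out", "body": {
  "moves": [
    [0.3,-0.4,0,0,0,0],
    [0,0,0.9,0,0,0],
    [0,0,0.9,0,0,0],
    [0,0,0.9,0,0,0],
    [0,0,0.9,0,0,0],
    [0,0,0,0,0,0],
    [0,0,0,0,0,0],
    [0,0,0,0,0,0]
  ]
}}

```text
time: 3.32
ee_pos: [0.6231, -0.168, 0.1548]
tcp_rot: [[0.969, 0.246, -0.001], [0.246, -0.969, 0.0], [-0.001, -0.0, -1.0]]
contact_force: [-0.1, 0.4, -0.5]
gripper_width: -0.0001
finger_force: 0.0
```

Call:
{"method": "carry_out", "body": {
  "moves": [
    [0,0,-2,0,0,0],
    [0,0,-2,0,0,0],
    [0,0,0,0,0,0],
    [-0.7,-5.6,0,0,0,0],
    [-0.7,-5.6,0,0,0,0],
    [-0.7,-5.6,0,0,0,0],
    [0,0,0,0,0,0],
    [0,0,0,0,0,0]
  ]
}}

```text
time: 4.32
ee_pos: [0.562, -0.0106, 0.1956]
tcp_rot: [[0.969, 0.247, 0.001], [0.247, -0.969, -0.001], [0.001, 0.001, -1.0]]
contact_force: [0.6, -0.5, 0.0]
gripper_width: 0.0001
finger_force: 0.0
```

```bash
cat > look.py <<'E'
import sys
from rig import optics,monitor
import cv2,numpy as np
print(monitor.state()['ee_pos'])
a=optics.capture('side'); b=optics.capture('wrist')
A=cv2.resize(a['frame'][150:330,280:480],(400,360)); B=cv2.resize(b['frame'],(400,300))
B=cv2.copyMakeBorder(B,0,60,0,0,0); cv2.imwrite(sys.argv[1],np.hstack([A,B]))
E
python3 look.py pics/2.png
```

```text
[ 0.5619701  -0.01060588  0.19563731]
```

View pics/2.png

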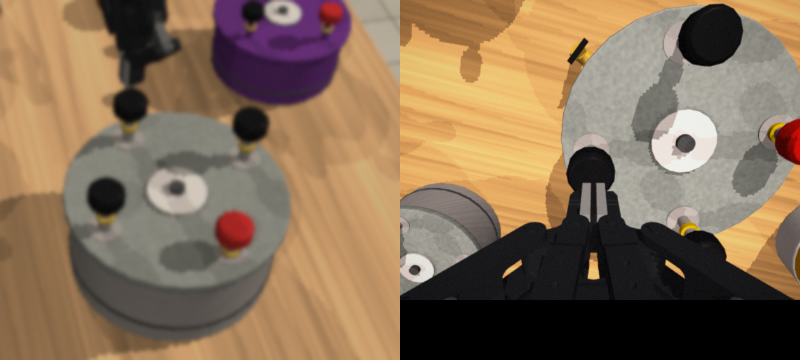

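The red cap dropped about 5 px in the side image, to (235,228) in the crop. Its ring is now at the cover, so it is half-way. The fingers are above the across knob.

Call:
{"method": "carry_out", "body": {
  "moves": [
    [0,0,1,0,0,0],
    [0,0,1,0,0,0],
    [0,0,1,0,0,0],
    [0,0,1,0,0,0],
    [0,0,0,0,0,0],
    [0,0,0,0,0,0],
    [0,0,0,0,0,0]
  ]
}}

```text
time: 5.3
ee_pos: [0.5614, -0.0104, 0.1549]
tcp_rot: [[0.969, 0.246, -0.001], [0.246, -0.969, 0.0], [-0.001, -0.0, -1.0]]
contact_force: [-0.0, 0.9, 0.6]
gripper_width: 0.0001
finger_force: 0.0
```

Call:
{"method": "carry_out", "body": {
  "moves": [
    [0,0,-2,0,0,0],
    [0,0,-2,0,0,0],
    [0,0,0,0,0,0],
    [3.1,2.5,0,0,0,0],
    [3.1,2.5,0,0,0,0],
    [3.2,2.4,0,0,0,0],
    [0,0,0,0,0,0],
    [0,0,0,0,0,0]
  ]
}}

```text
time: 6.3
ee_pos: [0.6701, -0.0586, 0.1942]
tcp_rot: [[0.969, 0.246, -0.002], [0.246, -0.969, 0.001], [-0.002, -0.001, -1.0]]
contact_force: [-1.2, -0.1, 0.2]
gripper_width: -0.0004
finger_force: 0.0
```

```bash
python3 look.py pics/3.png
```

```text
[ 0.67009211 -0.05864787  0.19424842]
```

View pics/3.png

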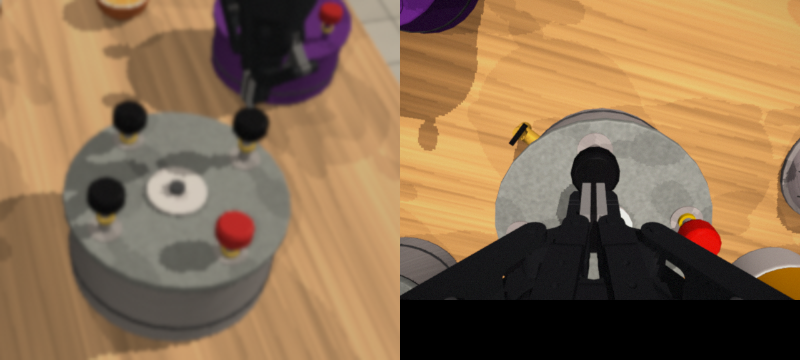

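The across knob is down half-way: its crop row went from 105 to 117. The fingers are centred over side knob A.

Call:
{"method": "carry_out", "body": {
  "moves": [
    [0,0,1,0,0,0],
    [0,0,1,0,0,0],
    [0,0,1,0,0,0],
    [0,0,0.9,0,0,0],
    [0,0,0,0,0,0],
    [0,0,0,0,0,0],
    [0,0,-2,0,0,0],
    [0,0,-2,0,0,0],
    [0,0,0,0,0,0],
    [0,0,0,0,0,0]
  ]
}}

```text
time: 7.65
ee_pos: [0.6711, -0.059, 0.1968]
tcp_rot: [[0.969, 0.246, 0.001], [0.246, -0.969, -0.0], [0.001, 0.0, -1.0]]
contact_force: [0.1, -0.5, -0.8]
gripper_width: 0.0003
finger_force: 0.0
```

Call:
{"method": "carry_out", "body": {
  "moves": [
    [-5.6,0.7,0,0,0,0],
    [-5.6,0.7,0,0,0,0],
    [-5.6,0.7,0,0,0,0],
    [0,0,0,0,0,0],
    [0,0,0,0,0,0]
  ]
}}

```text
time: 8.28
ee_pos: [0.5136, -0.1208, 0.1964]
tcp_rot: [[0.969, 0.246, 0.001], [0.246, -0.969, 0.0], [0.001, 0.0, -1.0]]
contact_force: [-0.3, 0.1, 1.1]
gripper_width: -0.0003
finger_force: 0.0
```

```bash
python3 look.py pics/4.png
```

```text
[ 0.51358643 -0.12080225  0.19635716]
```

View pics/4.png

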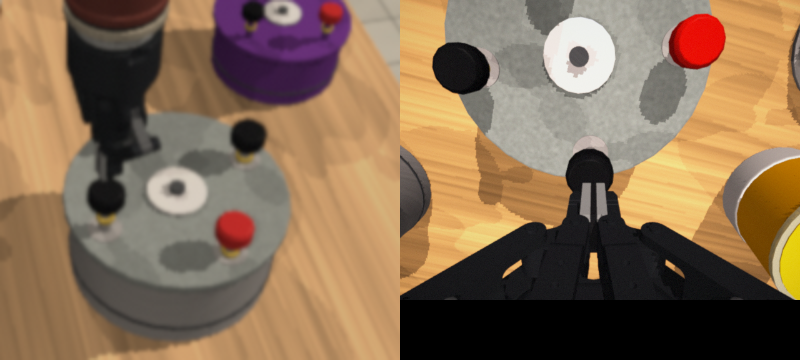

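Side A is down, from crop row 124 to 136, and the fingers are over side B.

Call:
{"method": "carry_out", "body": {
  "moves": [
    [0,0,1,0,0,0],
    [0,0,1,0,0,0],
    [0,0,1.1,0,0,0],
    [0,0,1,0,0,0],
    [0,0,0,0,0,0],
    [0,0,0,0,0,0],
    [0,0,0,0,0,0]
  ]
}}

```text
time: 9.25
ee_pos: [0.5132, -0.1206, 0.155]
tcp_rot: [[0.969, 0.246, -0.001], [0.246, -0.969, 0.0], [-0.0, -0.0, -1.0]]
contact_force: [-1.3, 0.3, 0.8]
gripper_width: 0.0003
finger_force: 0.0
```

Call:
{"method": "carry_out", "body": {
  "moves": [
    [0,0,-1.5,0,0,0],
    [0,0,-1.5,0,0,0],
    [0,0,0,0,0,0],
    [3.1,2.5,0,0,0,0],
    [3.1,2.5,0,0,0,0],
    [3.2,2.4,0,0,0,0],
    [0,0,0,0,0,0],
    [0,0,0,0,0,0]
  ]
}}

```text
time: 10.25
ee_pos: [0.6219, -0.1689, 0.1847]
tcp_rot: [[0.969, 0.246, -0.001], [0.246, -0.969, 0.001], [-0.001, -0.001, -1.0]]
contact_force: [0.0, -0.2, 0.2]
gripper_width: -0.0002
finger_force: 0.0
```

```bash
python3 look.py pics/5.png
```

```text
[ 0.62190348 -0.16891808  0.18470533]
```

View pics/5.png

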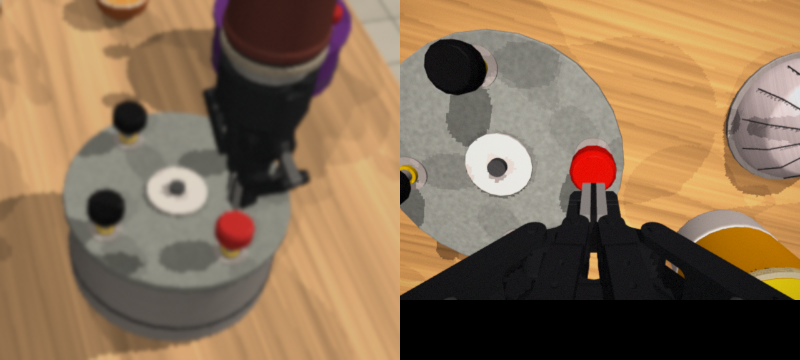

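All four are half-way, with side B now at crop row 209 (196 before). Next I'll push red home.

Call:
{"method": "carry_out", "body": {
  "moves": [
    [0,0,1.2,0,0,0],
    [0,0,1.2,0,0,0],
    [0,0,1,0,0,0],
    [0,0,1,0,0,0],
    [0,0,0.6,0,0,0],
    [0,0,0,0,0,0],
    [0,0,0,0,0,0],
    [0,0,0,0,0,0]
  ]
}}

```text
time: 11.35
ee_pos: [0.6225, -0.1693, 0.1349]
tcp_rot: [[0.969, 0.246, -0.0], [0.246, -0.969, 0.0], [-0.0, -0.0, -1.0]]
contact_force: [-0.3, 0.3, 0.1]
gripper_width: 0.0001
finger_force: 0.0
```

Call:
{"method": "carry_out", "body": {
  "moves": [
    [0,0,-2.5,0,0,0],
    [0,0,-2.5,0,0,0],
    [0,0,0,0,0,0],
    [-0.7,-5.6,0,0,0,0],
    [-0.7,-5.6,0,0,0,0],
    [-0.7,-5.6,0,0,0,0],
    [0,0,0,0,0,0],
    [0,0,0,0,0,0]
  ]
}}

```text
time: 12.35
ee_pos: [0.5608, -0.0117, 0.1845]
tcp_rot: [[0.969, 0.247, -0.001], [0.247, -0.969, -0.0], [-0.001, 0.0, -1.0]]
contact_force: [0.3, -0.1, 0.5]
gripper_width: -0.0001
finger_force: 0.0
```

```bash
python3 look.py pics/6.png
```

```text
[ 0.56079334 -0.01173566  0.18453416]
```

View pics/6.png

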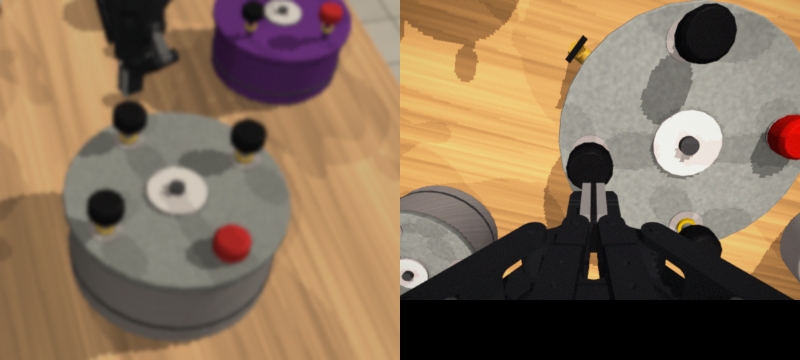

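Red is home, with its cap sitting on the cover at crop (232,243). Across is next.

Call:
{"method": "carry_out", "body": {
  "moves": [
    [0,0,1.2,0,0,0],
    [0,0,1.2,0,0,0],
    [0,0,1,0,0,0],
    [0,0,1,0,0,0],
    [0,0,0.6,0,0,0],
    [0,0,0,0,0,0],
    [0,0,0,0,0,0],
    [0,0,0,0,0,0]
  ]
}}

```text
time: 13.45
ee_pos: [0.5608, -0.0116, 0.135]
tcp_rot: [[0.969, 0.246, -0.0], [0.246, -0.969, 0.0], [-0.0, -0.0, -1.0]]
contact_force: [-0.6, -0.0, 0.2]
gripper_width: 0.0001
finger_force: 0.0
```

Call:
{"method": "carry_out", "body": {
  "moves": [
    [0,0,-2.5,0,0,0],
    [0,0,-2.5,0,0,0],
    [0,0,0,0,0,0],
    [3.1,2.5,0,0,0,0],
    [3.1,2.5,0,0,0,0],
    [3.2,2.4,0,0,0,0],
    [0,0,0,0,0,0],
    [0,0,0,0,0,0]
  ]
}}

```text
time: 14.45
ee_pos: [0.6691, -0.0598, 0.1836]
tcp_rot: [[0.969, 0.246, -0.003], [0.246, -0.969, 0.001], [-0.002, -0.001, -1.0]]
contact_force: [-1.1, 0.6, 0.7]
gripper_width: 0.0002
finger_force: 0.0
```

```bash
python3 look.py pics/7.png
```

```text
[ 0.66912917 -0.05982935  0.1836189 ]
```

View pics/7.png

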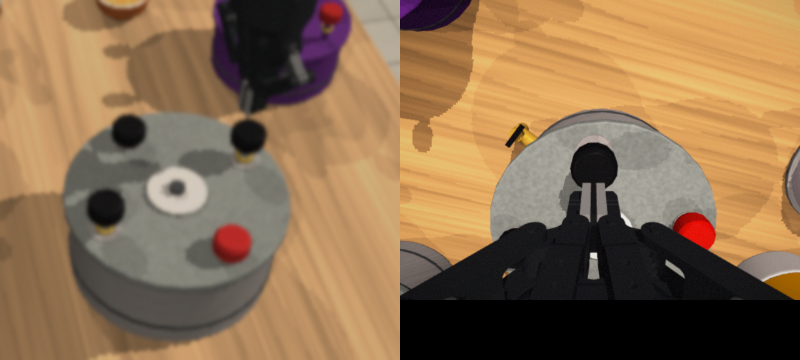

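Across is home at crop (128,131). Both side knobs follow, and then I'll retreat.

Call:
{"method": "carry_out", "body": {
  "moves": [
    [0,0,1.2,0,0,0],
    [0,0,1.2,0,0,0],
    [0,0,1,0,0,0],
    [0,0,1,0,0,0],
    [0,0,0.5,0,0,0],
    [0,0,0,0,0,0],
    [0,0,0,0,0,0],
    [0,0,0,0,0,0]
  ]
}}

```text
time: 15.55
ee_pos: [0.6701, -0.0602, 0.1359]
tcp_rot: [[0.969, 0.246, -0.0], [0.246, -0.969, 0.0], [-0.0, -0.0, -1.0]]
contact_force: [0.4, 0.3, -0.6]
gripper_width: -0.0002
finger_force: 0.0
```

Call:
{"method": "carry_out", "body": {
  "moves": [
    [0,0,-2.5,0,0,0],
    [0,0,-2.5,0,0,0],
    [0,0,0,0,0,0],
    [-5.6,0.7,0,0,0,0],
    [-5.6,0.7,0,0,0,0],
    [-5.6,0.7,0,0,0,0],
    [0,0,0,0,0,0],
    [0,0,0,0,0,0]
  ]
}}

```text
time: 16.55
ee_pos: [0.5127, -0.122, 0.1859]
tcp_rot: [[0.969, 0.246, 0.0], [0.246, -0.969, 0.0], [0.0, -0.0, -1.0]]
contact_force: [0.8, -0.1, -0.2]
gripper_width: 0.0002
finger_force: 0.0
```

Call:
{"method": "carry_out", "body": {
  "moves": [
    [0,0,1.2,0,0,0],
    [0,0,1.2,0,0,0],
    [0,0,1,0,0,0],
    [0,0,1,0,0,0],
    [0,0,0.7,0,0,0],
    [0,0,0,0,0,0],
    [0,0,0,0,0,0],
    [0,0,0,0,0,0]
  ]
}}

```text
time: 17.55
ee_pos: [0.5125, -0.1219, 0.135]
tcp_rot: [[0.969, 0.246, -0.0], [0.246, -0.969, 0.0], [-0.0, -0.0, -1.0]]
contact_force: [0.5, -0.1, -0.2]
gripper_width: 0.0
finger_force: 0.0
```

Call:
{"method": "carry_out", "body": {
  "moves": [
    [0,0,-2.5,0,0,0],
    [0,0,-2.5,0,0,0],
    [0,0,-4,0,0,0],
    [0,0,-4,0,0,0],
    [0,0,0,0,0,0],
    [0,0,0,0,0,0]
  ]
}}

```text
time: 18.3
ee_pos: [0.5124, -0.1218, 0.2647]
tcp_rot: [[0.969, 0.246, -0.001], [0.246, -0.969, 0.0], [-0.0, -0.0, -1.0]]
contact_force: [0.0, 0.8, -0.5]
gripper_width: 0.0001
finger_force: 0.0
```

```bash
python3 look.py pics/8.png
```

```text
[ 0.51235055 -0.12183013  0.26471236]
```

View pics/8.png

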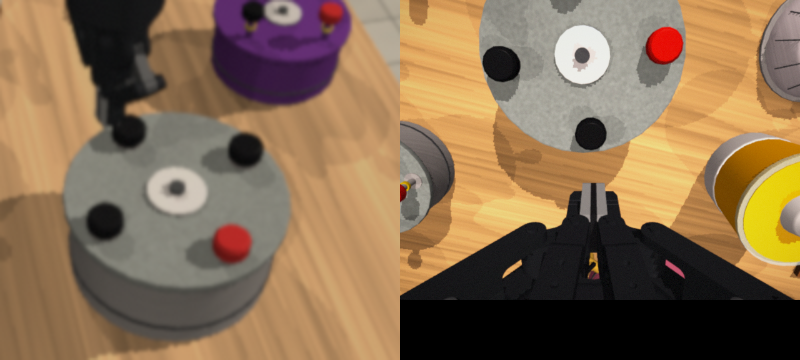

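All four caps sit on the cover, at crop (232,243), (128,131), (245,150) and (105,221), and the gripper is clear.

```bash
python3 -c "
from rig import ticket
print(ticket.finish_job())"
```

```text
the job is handed in; nothing more can be done
None
```

All four knobs were pushed half-way and then fully home in the crisscross order, and the job was handed in at about 18 s with the gripper clear; no verdict came back.

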